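# Open the bookbinding press

### The job

Open the sloping bookbinding press to free the cover boards drying in it: loosen its wing nut about half a turn, until the nut's collar is clear of the raised lip on the slotted lug, then swing the hinged eyebolt towards the front, out of the slot, until it lies well over. Then lift the lid until it stands open by at least 50 degrees, let go, and leave the things around the press where they are.

Things in the scene. Friction and masses are not known exactly. Their poses are not given: they have to be found in the camera images.
- press: The fixed wooden press, 215 mm deep, 210 mm wide. Origin: on the table under its middle; x points level from its low front to its high back, y to the left, z up. Its bed slopes 30 degrees, rising to the back; the bolt stands square to the bed at y = 0, so it leans 30 degrees from vertical towards the front.
- bolt_pin (a point): Centre of the eyebolt's pivot pin, at the press's low front (press frame x -100, z 58 mm). z runs along the bolt to its free end, y along the pin, level; at joint bolt = 0, x points up the slope along the bed and z is square to it. Steel shaft, 8 mm thick, 98 mm long from the pin.
- bolt_end (a point): Free end of the eyebolt, on its axis, 98 mm from the pin.
- lug (a point): Centre of the top of the steel lug on the lid's front edge, on the bolt's axis, 60 mm from the pin. Axes as lid_knob. The lug is 40 mm wide, with a 10 mm slot open to the front; its top is level with the lid's top face. A 3 mm high lip, two slanting ridges, hugs the collar's front; it reaches 12 mm in front of the bolt's axis. Between bolt and knob (85 mm behind it) the lid's top is bare.
- bolt (a joint): Swing of the eyebolt about its pin, rad. 0: square to the bed, in the slot. Grows as its free end swings to the front and down; stop at 1.1 (about level). A little stiff (0.11 N m): it stays where it is left. Out of the slot beyond about 0.4; well over beyond 0.7. The tight nut's collar catches behind the lug's lip and holds it in.
- nut_grip (a point): Grip point of the steel wing nut, on its axis. z: its axis, away from the lug; y runs along the two wings, x square to their flats. The wings are 53 mm long over both (y), 9 mm thick (x), from 21 mm below to 11 mm above this point. Below them: a neck 16 mm across, 3 mm high, then a collar 18.6 mm across, 5 mm high, its underside 29 mm below this point.
- nut (a joint): Turn of the wing nut, rad; grows as it is loosened (counter-clockwise seen from the wings' side). 0: tight, wings along the press's y. It climbs 1.9 mm per rad. Starts between 0 and 0.5. From 2.2 rad the collar passes freely over the lip; stop at 3.8. Friction 0.08 N m; it stays where it is left and can be turned in several grasps.
- lid_knob (a point): Centre of the round wooden knob, a 32 mm ball on a 12 mm stem, on the middle of the lid. Its centre is 30 mm above the lid's top face and 110 mm in front of the hinge line (46 mm off it, square to the lid). z is square to the lid, y along the hinge line, x from front to back along the lid.
- lid_hinge (a point): Middle of the lid's hinge line, at the press's high back edge; y is the hinge axis. Same axes as lid_knob.
- lid (a joint): Opening of the lid, rad. 0: shut (sloping 30 degrees). Grows as the front edge lifts; stop at 1.25. The wooden lid, 172 x 190 x 16 mm, about 0.3 kg, has a stiff hinge (0.42 N m) and stays where it is left; about 7 N at the knob lifts it. It cannot lift while the bolt is in the slot.
- glue_jar: Bystander: white-capped jar, 56 mm across, 75 mm tall; not to be disturbed. Origin: middle of its underside.
- pin_tin: Bystander: flat round metal tin, 64 mm across, 26 mm tall; not to be disturbed. Origin: middle of its underside.
- glue_brush: Bystander: flat brush with wooden handle, lying; not to be disturbed.
- mug: Bystander: white mug, 80 mm across, 90 mm tall; not to be disturbed. Origin: middle of its underside.
- tape_roll: Bystander: roll of tape lying flat, 90 mm across, 24 mm tall; not to be disturbed. Origin: middle of its underside.
- offcut: Bystander: wood block 90 x 50 x 30 mm; not to be disturbed. Origin: middle of its underside.
- small_hammer: Bystander: small hammer, lying; not to be disturbed.

How it is judged (in metres and radians):
On the way, in this order (a step that is already met when the one before it is completed fails the run):
1. the wing nut is loosened until its collar clears the lip, the bolt still in the slot (value of joint nut above 1.9 rad and value of joint bolt below 0.4 rad and value of joint lid below 0.2 rad), for 0.1 s.
2. the eyebolt is swung out of the slot, well over to the front, the lid still down (value of joint bolt above 0.7 rad and value of joint lid below 0.2 rad), for 0.2 s.
At the end, for the whole second after the job is handed in: The lid stands open by at least 0.82 rad (47 degrees) and still, and the eyebolt lies swung out by more than 0.7 rad and still (value of joint lid above 0.82 rad and value of joint bolt above 0.7 rad and angular speed of each of lid, bolt below 0.05 rad/s); the robot touches nothing.
It fails at once if a thing beside the press (jar, tin or brush) is pushed more than 30 mm (distance of any of glue_jar, pin_tin, glue_brush from where it was at the start of the episode above 0.03 m).
It fails at once if a thing at the sides of the desk is pushed more than 30 mm (distance of any of mug, tape_roll, offcut, small_hammer from where it was at the start of the episode above 0.03 m).
It also fails if it takes over 72 s, if anything falls off the work surface, if the arm or the gripper's body presses on something with over 40 N, if the wrist force passes 120 N, or if a joint passes its speed limit or range.

### The arm

A 6-joint arm with a two-finger parallel gripper is mounted at the origin on the work surface. World frame = base frame: x ahead of the robot, y to its left, z up, the work surface at z = 0. Lengths are in m, angles in degrees, forces in N, time in s.
With the tool pointing down it reaches from about 0.3 to 0.85 m from the base axis. Payload 5.4 kg.
Tool frame: the origin (TCP) lies on the front face of the gripper's body, between the roots of the fingers; the fingertips stand 73 mm ahead of it and the grasp point (between the pads) lies 54 mm ahead of it; z points along the fingers, y is the line along which they close (so a half turn about z gives the same grasp; the last joint's range is limited). The gripper opens to 85 mm and grips with 20 to 120 N. Pads are 22 mm wide; open, the fingers measure 114 mm over their backs; the gripper's body (76 mm by 85 mm) begins 54 mm behind the grasp point. The pads swing forward as they close: fully open they stand 13 mm farther back than shut.
Start: joints at [-85.434, 9.076, 91.501, -0, 79.423, -12.038], TCP at [0.164, -0.551, 0.304] pointing down, gripper open.
Joint ranges: [-166.64, 166.64], [-54.1, 131.32], [10.49, 154.53], [-73.88, 253.88], [9.74, 151.15], [-171.62, 171.62]. Speed limits (degrees/s): [147.25, 147.25, 180, 180, 180, 180].

### API

Orientations are given as [roll, pitch, yaw] about the fixed x, y, z axes, in that order (R = Rz(yaw) Ry(pitch) Rx(roll)).
In Python, from cell import read_state, imaging, ctrl gives the robot as it stands.
- The arm moves only by the tool send_rows, never from a script. Its argument "plan" is a list of rows, each a list of 2 entries, a list of its own where there are three numbers: the shift along the tool's x, y, z in cm, then the turn, a rotation vector about the tool's x, y, z in degrees. In form: [[[tx, ty, tz], [rx, ry, rz]], ...]. A call has exactly 8 rows; each row shifts and turns the commanded pose from where the row before left it, along the tool's axes as they then stand; what a row does not reach is not made up. A row lasts 1/12 s, in which the tool goes at most 41.7 mm and 7.16 degrees, less where a joint would pass 70% of its speed; a pose out of reach is approached as far as the arm can. A call is refused whole if a number of a shift passes 4.17 or a number of a turn 7.16, either way. A call with a gripper value outside its range is refused whole. "gripper" is the closure in counts, from 0 (fully open) to 255 (shut), set as the call begins (left out, the last holds). The fingers move at their own pace and stop on an object; the grip force is fixed at half the most. Time passes only in rows, so rows that do not move let the fingers close, or fill a call up. It gives the time, the measured TCP pose, the force, the opening and the grip force at its end, in the units of the state.
- read_state(): the state, without advancing time (a new reading comes with each control period).
- imaging.grab_frame(name): name is "scene" or "top" or "wrist"; returns a dict with "pixels" (384x512x3 uint8, red, green, blue), "mtx" (3x3 intrinsics, pixels), "R" (3x3) and "t" (3): a world point X has camera coordinates R X + t; the wrist camera has in their place "T_tool_cam" (4x4, takes a point from camera to tool coordinates, whose origin is the TCP and whose axes are the flange's). Camera axes: x right, y down, z forward; pixel columns grow to the right and rows downward; lengths in m; the calibration is good to about 2 mm. A picture is of the moment at which its call begins: read the wrist's pose just before it. There is no depth.
- ctrl.hand_in(): hands the job in; it is judged then, once.
The state is a dict: "t": time; "joints": joint angles; "dq": joint speeds; "tau": joint torques, N m; "tcp_pos": TCP position; "tcp_rot": TCP orientation; "force": force on the tool from outside, world axes, zero at the start; "ft_torque": the same for the moment, N m; "finger_gap": finger opening in m; "gripper_force": force on a finger pad.
Only numpy, scipy, OpenCV 4.12 (cv2) and the standard library are available. Lean on these libraries where they do the work, as an engineer would, in place of code of your own. Each camera call takes 0.05 s, during which the arm holds its last target. There are 200 camera calls.

## Working session

There is one attempt and no reset: what is moved stays moved. The work goes in short steps, Python scripts to look and compute and a tool call to move; the robot and the scene stay as the last step left them, time stands still between calls to the robot, and variables do not carry over. Pictures are saved under pics/ and viewed, at most 10 in all, crops included, and the job is handed in when it is done.

Besides the shell and the picture viewer there is one more tool, called after "Emit:" by a JSON object that holds its "fn" and its "kwargs". send_rows: Moves the arm, as the interface text tells. Its arguments: {"type":"object","properties":{"plan":{"type":"array","items":{"type":"array"}},"gripper":{"type":"number"}},"required":["plan"]}

```bash
mkdir -p pics; ls; python3 - <<'E'
from cell import read_state, imaging
import cv2, numpy as np
print(read_state())
ims=[]
for n in ["scene","top"]:
    f=imaging.grab_frame(n); cv2.imwrite(f"pics/{n}0.png",cv2.resize(f["pixels"][:,:,::-1],(800,600),interpolation=cv2.INTER_CUBIC))
    np.savez(f"pics/{n}0.npz",**f); print(n,f["mtx"],f["R"],f["t"])
E
```

```text
pics
{'t': 0.0, 'joints': array([-8.54327336e+01,  9.11266993e+00,  9.15719198e+01, -5.52153595e-04,
        7.94236890e+01, -1.20376255e+01]), 'dq': array([ 0.0190686 ,  0.04436231,  0.2063488 , -0.03341112, -0.03084259,
       -0.06035152]), 'tau': array([ 1.75522346e-04, -3.96000409e+01, -3.31429589e+01,  2.27165572e-05,
        8.58904794e-03, -8.74348359e-06]), 'tcp_pos': array([ 0.16425956, -0.55055217,  0.3029188 ]), 'tcp_rot': array([-1.79893989e+02, -2.20512916e-02,  1.66049734e+01]), 'force': array([-0.30279613,  0.39635092,  0.64724115]), 'ft_torque': array([0.02387487, 0.00610935, 0.00165781]), 'gripper_force': 0.0, 'finger_gap': 0.08546840196785477}
scene [[391.71458874   0.         255.47719544]
 [  0.         391.71458874 189.34918219]
 [  0.           0.           1.        ]] [[ 5.34560561e-01  8.45129894e-01  6.84530540e-04]
 [ 5.09478219e-01 -3.21608104e-01 -7.98122906e-01]
 [-6.74297376e-01  4.26993781e-01 -6.02494281e-01]] [-0.33163473 -0.18576218  1.7992445 ]
top [[395.54883932   0.         248.85467087]
 [  0.         395.54883932 196.4358492 ]
 [  0.           0.           1.        ]] [[ 0.02595266 -0.99962055 -0.00923116]
 [-0.98022636 -0.02363487 -0.19646291]
 [ 0.19617018  0.01414736 -0.9804678 ]] [0.00714301 0.61883794 1.11330764]
```

View pics/scene0.png

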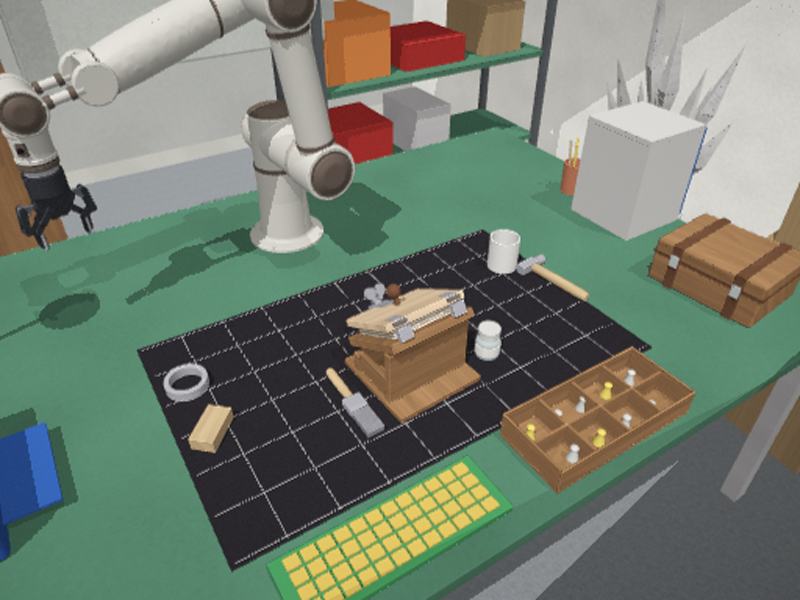

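View pics/top0.png

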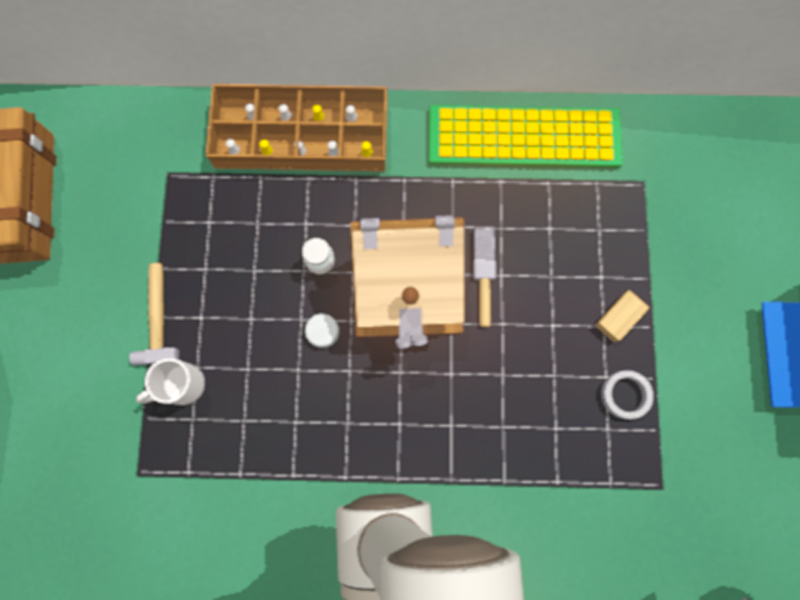

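```bash
cat > h.py <<'E'
import numpy as np, cv2
from scipy.spatial.transform import Rotation as Ro
def ray(f,u,v):
    d=np.linalg.inv(f["mtx"])@np.array([u,v,1.]); R=f["R"]
    return -R.T@f["t"], (R.T@d)/np.linalg.norm(d)
def tri(rs):
    A=sum(np.eye(3)-np.outer(d,d) for o,d in rs); b=sum((np.eye(3)-np.outer(d,d))@o for o,d in rs)
    return np.linalg.solve(A,b)
def onz(f,u,v,z):
    o,d=ray(f,u,v); return o+d*(z-o[2])/d[2]
def proj(f,X):
    c=f["R"]@np.asarray(X)+f["t"]; p=f["mtx"]@c; return p[:2]/p[2]
def pose(s):
    T=np.eye(4); T[:3,:3]=Ro.from_euler('xyz',s["tcp_rot"],degrees=True).as_matrix(); T[:3,3]=s["tcp_pos"]; return T
def wristframe(s,f):  # add R,t
    M=np.linalg.inv(pose(s)@f["T_tool_cam"]); f["R"]=M[:3,:3]; f["t"]=M[:3,3]; return f
s30,c30=.5,np.sqrt(.75)
KN=np.array([-.0714,0,.1784]); PIN=np.array([-.1,0,.058]); B0=np.array([-s30,0,c30])
def w2p(P,o,yaw): pass
E
python3 - <<'E'
from h import *
F={n:dict(np.load(f"pics/{n}0.npz")) for n in("scene","top")}
c={}
for n,(u,v) in {"scene":(394/1.5625,290/1.5625),"top":(410/1.5625,295/1.5625)}.items():
    p=F[n]["pixels"].astype(int); u,v=int(u),int(v)
    m=np.zeros(p.shape[:2],np.uint8); w=p[v-12:v+13,u-12:u+13]
    r=(w[...,0]>w[...,2]*1.5+5)&(w.sum(-1)<300)
    m[v-12:v+13,u-12:u+13]=r; k,l,st,ce=cv2.connectedComponentsWithStats(m)
    i=1+st[1:,4].argmax(); c[n]=ce[i]; print(n,st[i],ce[i])
K=tri([ray(F[n],*c[n]) for n in c]); print("knob",K,[proj(F[n],K)-c[n] for n in c])
a=onz(F["top"],370/1.5625,232/1.5625,.195);b=onz(F["top"],445/1.5625,231/1.5625,.195); print("hinges",a,b)
for q in [(351,225),(464,221)]: print(onz(F["top"],q[0]/1.5625,q[1]/1.5625,.19))
for q in [(357,334),(463,332)]: print(onz(F["top"],q[0]/1.5625,q[1]/1.5625,.11))
for q in [(317,248),(322,330)]: print("jar/tin",onz(F["top"],q[0]/1.5625,q[1]/1.5625,.05))
for q in [(485,285),(485,325)]: print("brush",onz(F["top"],q[0]/1.5625,q[1]/1.5625,.01))
E
```

```text
scene [247 182  10  13  79] [251.70886076 186.92405063]
top [258 187   8   7  23] [260.95652174 191.17391304]
knob [ 0.61199992 -0.0103945   0.17190341] [array([-0.26066385,  0.0297308 ]), array([-0.27640424, -0.15763736])]
hinges [0.72255653 0.05656305 0.195     ] [ 0.72731345 -0.07247833  0.195     ]
[0.73613695 0.09019665 0.19      ]
[ 0.74787521 -0.10564329  0.19      ]
[0.55753003 0.07810812 0.11      ]
[ 0.56586647 -0.11301168  0.11      ]
jar/tin [0.7350675 0.1665575 0.05     ]
jar/tin [0.57281994 0.14907576 0.05      ]
brush [ 0.67803089 -0.16744241  0.01      ]
brush [ 0.59701058 -0.16707279  0.01      ]
```

```bash
cat >> h.py <<'E'
YAW=2.8; ORG=np.array([.683,-.007,0])
def P(x,y,z): return ORG+Ro.from_euler('z',YAW,degrees=True).apply([x,y,z])
def tool(tilt,spin,yaw=None):
    """tool z tilted by tilt deg from down towards press +x; spin: ccw turn seen from the hand; spin 0 has tool y along press +x"""
    y=YAW if yaw is None else yaw
    return Ro.from_euler('z',y,degrees=True)*Ro.from_euler('y',-tilt,degrees=True)*Ro.from_matrix([[0,1,0],[1,0,0],[0,0,-1]])*Ro.from_euler('z',-spin,degrees=True)
def plan(p1,R1,n,p0=None,R0=None,grasp=False,dec=2):
    """n rows from the measured (or given) pose to tcp p1,R1"""
    from cell import read_state
    if p0 is None: T=pose(read_state()); p0=T[:3,3]; R0=Ro.from_matrix(T[:3,:3])
    if grasp: p1=np.asarray(p1)-R1.apply([0,0,.054])
    p,R=np.array(p0),R0; rows=[]; 
    rv=np.round((R0.inv()*R1).as_rotvec(degrees=True)/n,1)
    for k in range(1,n+1):
        sh=np.round(R.inv().apply(p0+(p1-p0)*k/n-p)*100,dec)
        rows.append([[float(x) for x in sh+0.],[float(x) for x in rv+0.]]); p=p+R.apply(sh/100); R=R*Ro.from_rotvec(rv,degrees=True)
    for i in range(0,n,8): print(str(rows[i:i+8]).replace(' ',''))
    return p,R
E
python3 - <<'E'
from h import *
from cell import imaging,read_state
f=imaging.grab_frame("wrist"); print(f["T_tool_cam"].round(4),f["mtx"])
R=tool(30,0); nut=P(-.1445,0,.1351); print(nut,R.as_matrix().round(2))
for Rt in (R,tool(30,180)): plan(nut-R.apply([0,0,.20]),Rt,16)
E
```

```text
[[ 1.000e-04 -9.632e-01 -2.686e-01  6.830e-02]
 [ 1.000e+00 -1.000e-04  6.000e-04  9.000e-04]
 [-6.000e-04 -2.686e-01  9.632e-01 -6.880e-02]
 [ 0.000e+00  0.000e+00  0.000e+00  1.000e+00]] [[278.23420214   0.         252.89864897]
 [  0.         278.23420214 197.09427415]
 [  0.           0.           1.        ]]
[ 0.53867251 -0.01405879  0.1351    ] [[-0.05  0.86  0.5 ]
 [ 1.    0.04  0.02]
 [ 0.    0.5  -0.87]]
[[[2.59,-2.69,-0.03],[-1.6,1.2,-4.6]],[[2.81,-2.48,-0.04],[-1.6,1.2,-4.6]],[[2.99,-2.24,-0.05],[-1.6,1.2,-4.6]],[[3.16,-2.0,-0.04],[-1.6,1.2,-4.6]],[[3.32,-1.73,-0.03],[-1.6,1.2,-4.6]],[[3.44,-1.46,0.0],[-1.6,1.2,-4.6]],[[3.55,-1.18,0.03],[-1.6,1.2,-4.6]],[[3.63,-0.89,0.09],[-1.6,1.2,-4.6]]]
[[[3.69,-0.61,0.13],[-1.6,1.2,-4.6]],[[3.72,-0.31,0.21],[-1.6,1.2,-4.6]],[[3.73,-0.01,0.27],[-1.6,1.2,-4.6]],[[3.71,0.27,0.36],[-1.6,1.2,-4.6]],[[3.68,0.56,0.44],[-1.6,1.2,-4.6]],[[3.6,0.84,0.55],[-1.6,1.2,-4.6]],[[3.51,1.1,0.64],[-1.6,1.2,-4.6]],[[3.4,1.37,0.75],[-1.6,1.2,-4.6]]]
[[[2.59,-2.69,-0.03],[1.3,1.7,6.3]],[[2.29,-2.97,0.11],[1.3,1.7,6.3]],[[1.93,-3.19,0.24],[1.3,1.7,6.3]],[[1.57,-3.37,0.37],[1.3,1.7,6.3]],[[1.18,-3.52,0.49],[1.3,1.7,6.3]],[[0.76,-3.61,0.6],[1.3,1.7,6.3]],[[0.35,-3.66,0.69],[1.3,1.7,6.3]],[[-0.08,-3.66,0.78],[1.3,1.7,6.3]]]
[[[-0.5,-3.6,0.86],[1.3,1.7,6.3]],[[-0.92,-3.51,0.92],[1.3,1.7,6.3]],[[-1.32,-3.36,0.96],[1.3,1.7,6.3]],[[-1.72,-3.18,0.99],[1.3,1.7,6.3]],[[-2.08,-2.94,1.0],[1.3,1.7,6.3]],[[-2.41,-2.67,1.01],[1.3,1.7,6.3]],[[-2.73,-2.37,0.98],[1.3,1.7,6.3]],[[-2.99,-2.02,0.94],[1.3,1.7,6.3]]]
```

Emit:
{"fn": "send_rows", "kwargs": {"plan": [[[2.6,-2.7,0],[-1.6,1.2,-4.6]],[[2.8,-2.5,0],[-1.6,1.2,-4.6]],[[3.0,-2.2,0],[-1.6,1.2,-4.6]],[[3.2,-2.0,0],[-1.6,1.2,-4.6]],[[3.3,-1.7,0],[-1.6,1.2,-4.6]],[[3.4,-1.5,0],[-1.6,1.2,-4.6]],[[3.5,-1.2,0],[-1.6,1.2,-4.6]],[[3.6,-0.9,0.1],[-1.6,1.2,-4.6]]], "gripper": 0}}

```text
t: 0.82
tcp_pos: [0.3012, -0.284, 0.3039]
tcp_rot: [164.9, -4.9, 54.5]
force: [1.2, -0.0, 0.2]
finger_gap: 0.0852
gripper_force: 0.0
```

Emit:
{"fn": "send_rows", "kwargs": {"plan": [[[3.7,-0.6,0.1],[-1.6,1.2,-4.6]],[[3.7,-0.3,0.2],[-1.6,1.2,-4.6]],[[3.7,0,0.3],[-1.6,1.2,-4.6]],[[3.7,0.3,0.4],[-1.6,1.2,-4.6]],[[3.7,0.6,0.4],[-1.6,1.2,-4.6]],[[3.6,0.8,0.5],[-1.6,1.2,-4.6]],[[3.5,1.1,0.6],[-1.6,1.2,-4.6]],[[3.4,1.4,0.7],[-1.6,1.2,-4.6]]]}}

```text
t: 1.48
tcp_pos: [0.4383, -0.0186, 0.3082]
tcp_rot: [150.1, 0.5, 92.1]
force: [0.5, -1.0, 0.1]
finger_gap: 0.0852
gripper_force: 0.0
```

```bash
python3 - <<'E'
from h import *
from cell import imaging,read_state
s=read_state(); print(s["t"],s["joints"].round(1),s["tcp_pos"],s["tcp_rot"])
f=imaging.grab_frame("wrist"); wristframe(s,f); np.savez("pics/w1.npz",**f)
im=cv2.resize(f["pixels"][:,:,::-1],(800,600),interpolation=cv2.INTER_CUBIC)
for X in (P(*KN),P(-.1445,0,.1351),P(-.13,0,.11)):
    cv2.circle(im,tuple(int(v*1.5625) for v in proj(f,X)),3,(0,0,255),-1)
cv2.imwrite("pics/w1.png",im)
E
```

```text
1.4833 [-25.5 -32.8 130.   15.6  56.7 -33.4] [ 0.43830813 -0.01858382  0.30816916] [150.10756074   0.48688293  92.12851922]
```

View pics/w1.png

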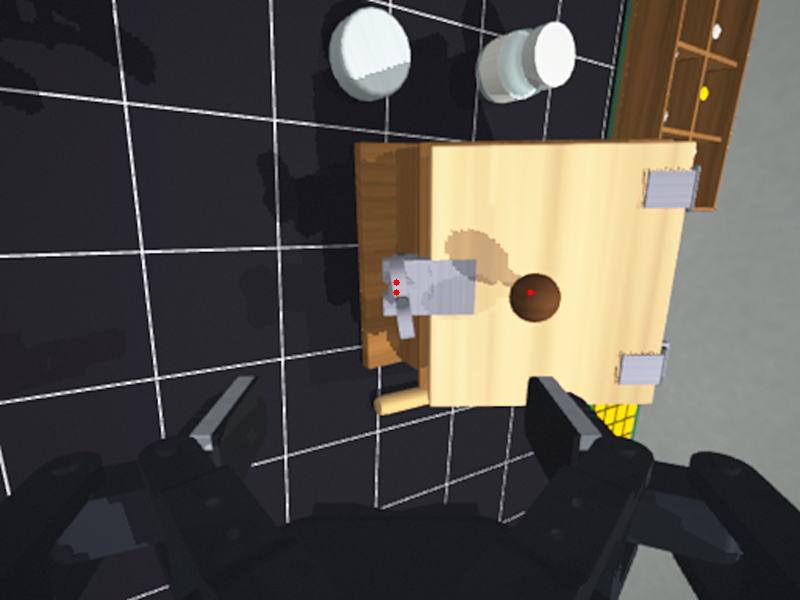

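```bash
python3 - <<'E'
from h import *
f=dict(np.load("pics/w1.npz")); F={n:dict(np.load(f"pics/{n}0.npz")) for n in("scene","top")}
p=f["pixels"].astype(int)
m=np.zeros(p.shape[:2],np.uint8); m[165:215,315:370]=((p[...,0]>p[...,2]*1.5+5)&(p.sum(-1)<330))[165:215,315:370]
k,l,st,ce=cv2.connectedComponentsWithStats(m); i=1+st[1:,4].argmax(); 
(c,r)=cv2.minEnclosingCircle(np.argwhere(l==i)[:,::-1].astype(np.float32)); print(st[i],ce[i],c,r)
rs=[ray(f,*c),ray(F["scene"],251.7,186.9),ray(F["top"],260.96,191.2)]
print("knob3",tri(rs), "wrist+scene",tri(rs[:2]),"onz .1784",onz(f,*c,.1784))
q=1.5625
a,b=onz(f,671/q,188/q,.197),onz(f,642/q,368/q,.197); print("hinge",a,b,np.degrees(np.arctan2(b[0]-a[0],a[1]-b[1])))
a,b=onz(f,432/q,148/q,.115),onz(f,428/q,404/q,.115); print("front",a,b,np.degrees(np.arctan2(b[0]-a[0],a[1]-b[1])))
g=f["pixels"][150:230,235:320,::-1]; im=cv2.resize(g,None,fx=7,fy=7,interpolation=cv2.INTER_CUBIC); cv2.imwrite("pics/w1c.png",im)
E
```

```text
[326 175  33  31 791] [341.86978508 190.11504425] (341.9011535644531, 190.2093048095703) 16.144283294677734
knob3 [ 0.6138183  -0.01223633  0.17630795] wrist+scene [ 0.6176176  -0.01385589  0.17681379] onz .1784 [ 0.61531824 -0.01404381  0.1784    ]
hinge [0.71279401 0.0570086  0.197     ] [ 0.72065705 -0.0743894   0.197     ] 3.424573478846872
front [0.57337947 0.07652862 0.115     ] [ 0.58295784 -0.11156126  0.115     ] 2.9152377049975255
```

View pics/w1c.png

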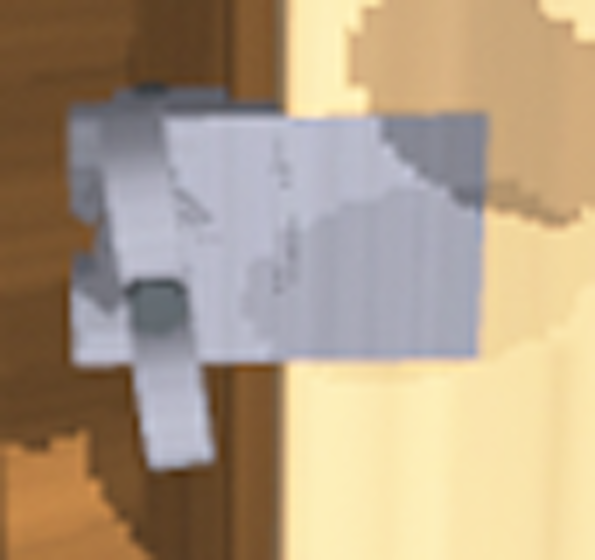

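```bash
sed -i 's/^YAW=.*/YAW=3.0; ORG=np.array([.6863,-.0095,0])/' h.py; python3 - <<'E'
from h import *
f=dict(np.load("pics/w1.npz"))
print("bolt_end seen",onz(f,257.6,192.4,.1429),"pred",P(-.149,0,.1429))
R=tool(30,8); nut=P(-.1445,0,.1351)+.000*R.as_matrix()[:,2]; print(nut)
E
```

```text
bolt_end seen [ 0.53852308 -0.01751291  0.1429    ] pred [ 0.5375042  -0.01729806  0.1429    ]
[ 0.54199803 -0.01706255  0.1351    ]
```

```bash
python3 - <<'E'
from h import *
R=tool(30,8); nut=P(-.1445,0,.1351)-.001*R.as_matrix()[:,2]
p,Rr=plan(nut-R.apply([0,0,.035]),R,8,grasp=True)
plan(nut,R,8,p,Rr,grasp=True)
E
```

```text
[[[-0.11,0.03,1.39],[0.0,0.0,-1.0]],[[-0.11,0.02,1.38],[0.0,0.0,-1.0]],[[-0.1,0.02,1.39],[0.0,0.0,-1.0]],[[-0.11,0.02,1.39],[0.0,0.0,-1.0]],[[-0.11,0.02,1.38],[0.0,0.0,-1.0]],[[-0.11,0.02,1.39],[0.0,0.0,-1.0]],[[-0.11,0.01,1.39],[0.0,0.0,-1.0]],[[-0.11,0.02,1.38],[0.0,0.0,-1.0]]]
[[[0.0,0.0,0.44],[0.0,0.0,0.0]],[[0.01,0.0,0.44],[0.0,0.0,0.0]],[[0.0,0.0,0.43],[0.0,0.0,0.0]],[[0.0,0.0,0.44],[0.0,0.0,0.0]],[[0.0,0.0,0.44],[0.0,0.0,0.0]],[[0.01,0.0,0.44],[0.0,0.0,0.0]],[[0.0,0.0,0.43],[0.0,0.0,0.0]],[[0.0,0.0,0.44],[0.0,0.0,0.0]]]
```

```bash
python3 - <<'E'
from h import *
from cell import read_state
s=read_state(); print(s["t"],s["tcp_pos"],s["tcp_rot"],s["dq"].round(1))
T=pose(s); R=tool(30,8); nut=P(-.1445,0,.1351)
print(T[:3,:3].round(3), T[:3,:3].T@(nut-R.apply([0,0,.089])-T[:3,3]))
E
```

```text
1.5333 [ 0.4394229  -0.01306804  0.3080211 ] [150.01344355   0.30490322  92.74710953] [-8.  -0.6  0.5 -1.4  6.1 -1.1]
[[-0.048  0.865  0.499]
 [ 0.999  0.044  0.019]
 [-0.005  0.5   -0.866]] [-0.00859235  0.00210733  0.11192747]
```

Emit:
{"fn": "send_rows", "kwargs": {"plan": [[[0,0,1.4],[0,0,-1]],[[0,0,1.4],[0,0,-1]],[[0,0,1.4],[0,0,-1]],[[0,0,1.4],[0,0,-1]],[[0,0,1.4],[0,0,-1]],[[0,0,1.4],[0,0,-1]],[[0,0,1.4],[0,0,-1]],[[0,0,1.3],[0,0,-1]]], "gripper": 90}}

```text
t: 2.2
tcp_pos: [0.4932, -0.0193, 0.2107]
tcp_rot: [150.6, 4.4, 98.9]
force: [0.6, -0.5, -0.2]
finger_gap: 0.055
gripper_force: 0.0
```

Emit:
{"fn": "send_rows", "kwargs": {"plan": [[[0,0,0],[0,0,0]],[[0,0,0],[0,0,0]],[[0,0,0],[0,0,0]],[[0,0,0],[0,0,0]],[[0,0,0],[0,0,0]],[[0,0,0],[0,0,0]],[[0,0,0],[0,0,0]],[[0,0,0],[0,0,0]]]}}

```text
t: 2.87
tcp_pos: [0.4933, -0.0195, 0.2121]
tcp_rot: [150.5, 4.4, 98.9]
force: [-0.2, 0.4, -1.0]
finger_gap: 0.0554
gripper_force: 0.0
```

```bash
python3 - <<'E'
from h import *
from cell import read_state, imaging
s=read_state(); print(s["tcp_pos"],s["tcp_rot"],s["dq"].round(1),s["joints"].round(1),s["finger_gap"])
R=tool(30,8); nut=P(-.1445,0,.1351)-.001*R.as_matrix()[:,2]
plan(nut,R,8,grasp=True)
f=wristframe(s,imaging.grab_frame("wrist")); im=f["pixels"][:,:,::-1].copy()
for X in (P(-.1445,0,.1351),P(-.149,0,.1429)): cv2.circle(im,tuple(int(v) for v in proj(f,X)),2,(0,0,255),-1)
cv2.imwrite("pics/w2.png",cv2.resize(im,(800,600)))
E
```

```text
[ 0.49326263 -0.01950039  0.21211545] [150.4822173    4.39108255  98.85159475] [ 0.   0.3  0.1  0.2 -0.1  0.1] [-21.8 -14.2 128.6  17.9  39.2 -43.1] 0.05535597500876215
[[[0.0,0.05,0.45],[0.0,0.1,-0.1]],[[0.0,0.05,0.45],[0.0,0.1,-0.1]],[[0.0,0.05,0.45],[0.0,0.1,-0.1]],[[-0.01,0.05,0.45],[0.0,0.1,-0.1]],[[0.0,0.04,0.45],[0.0,0.1,-0.1]],[[-0.01,0.05,0.46],[0.0,0.1,-0.1]],[[0.0,0.05,0.45],[0.0,0.1,-0.1]],[[-0.01,0.05,0.45],[0.0,0.1,-0.1]]]
```

View pics/w2.png

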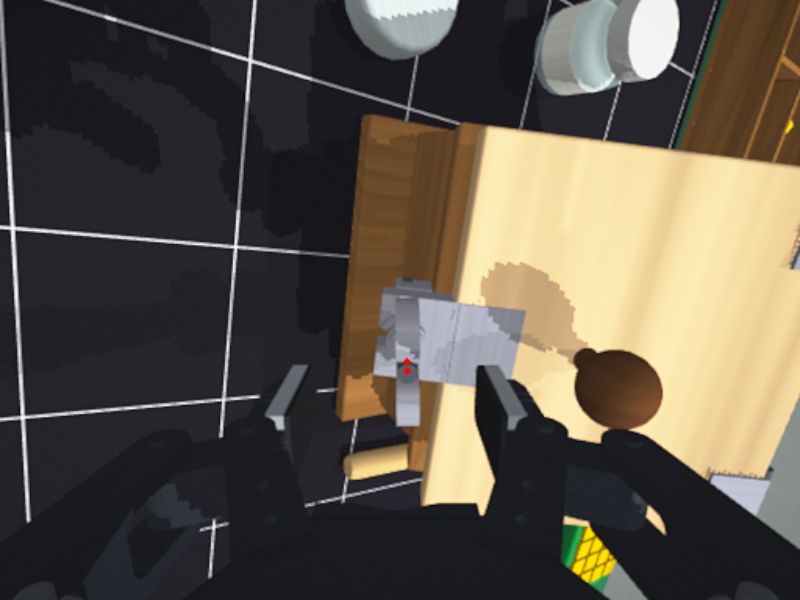

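Emit:
{"fn": "send_rows", "kwargs": {"plan": [[[0,0.05,0.45],[0,0,0]],[[0,0.05,0.45],[0,0,0]],[[0,0.05,0.45],[0,0,0]],[[0,0.05,0.45],[0,0,0]],[[0,0.05,0.45],[0,0,0]],[[0,0.05,0.45],[0,0,0]],[[0,0.05,0.45],[0,0,0]],[[0,0.05,0.45],[0,0,0]]]}}

```text
t: 3.58
tcp_pos: [0.5148, -0.0183, 0.182]
tcp_rot: [150.5, 4.4, 98.9]
force: [-0.7, -0.6, 0.8]
finger_gap: 0.055
gripper_force: 0.0
```

Emit:
{"fn": "send_rows", "kwargs": {"plan": [[[0,0,0],[0,0,0]],[[0,0,0],[0,0,0]],[[0,0,0],[0,0,0]],[[0,0,0],[0,0,0]],[[0,0,0],[0,0,0]],[[0,0,0],[0,0,0]],[[0,0,0],[0,0,0]],[[0,0,0],[0,0,0]]], "gripper": 255}}

```text
t: 4.25
tcp_pos: [0.5148, -0.0184, 0.183]
tcp_rot: [150.5, 4.4, 98.9]
force: [0.2, 0.5, 2.8]
finger_gap: 0.0081
gripper_force: 60.4
```

```bash
python3 - <<'E'
from h import *
from cell import read_state
s=read_state(); T=pose(s);print(s)
R=tool(30,8); nut=P(-.1445,0,.1351); print("err in tool frame mm",T[:3,:3].T@(nut-T[:3,3])*1000,(Ro.from_matrix(T[:3,:3]).inv()*R).as_rotvec(degrees=True))
E
```

```text
{'t': 4.25, 'joints': array([-20.44093611,  -7.16815534, 126.48136399,  19.06683304,
        34.09848387, -43.78280206]), 'dq': array([ 0.15584869,  0.06143105,  0.07917562, -0.04000108,  0.1073553 ,
       -0.00761576]), 'tau': array([ -0.70407361, -23.73989761, -29.0764761 ,   0.37297868,
        -1.58296801,   0.03171716]), 'tcp_pos': array([ 0.51478858, -0.01841051,  0.18302607]), 'tcp_rot': array([150.45697061,   4.39509575,  98.85597122]), 'force': array([0.24832911, 0.53418871, 2.78846563]), 'ft_torque': array([ 0.2280331 , -0.00360064,  0.10410753]), 'gripper_force': 60.373215697472915, 'finger_gap': 0.00810006654060674}
err in tool frame mm [ 0.82411793 -0.09954971 55.12159812] [-0.29414241  0.88640497 -0.73880904]
```

Emit:
{"fn": "send_rows", "kwargs": {"plan": [[[0,0,-0.02],[0,0,-5.1]],[[0,0,-0.02],[0,0,-5.1]],[[0,0,-0.02],[0,0,-5.1]],[[0,0,-0.02],[0,0,-5.1]],[[0,0,-0.02],[0,0,-5.1]],[[0,0,-0.02],[0,0,-5.1]],[[0,0,-0.02],[0,0,-5.1]],[[0,0,0],[0,0,-5.1]]]}}

```text
t: 4.92
tcp_pos: [0.5143, -0.0184, 0.1837]
tcp_rot: [159.7, 22.4, 136.9]
force: [9.0, 1.9, -6.6]
finger_gap: 0.0077
gripper_force: 59.0
```

Emit:
{"fn": "send_rows", "kwargs": {"plan": [[[0,0,-0.02],[0,0,-5.1]],[[0,0,-0.02],[0,0,-5.1]],[[0,0,-0.02],[0,0,-5.1]],[[0,0,-0.02],[0,0,-5.1]],[[0,0,-0.02],[0,0,-5.1]],[[0,0,-0.02],[0,0,-5.1]],[[0,0,-0.02],[0,0,-5.1]],[[0,0,0],[0,0,-5.1]]]}}

```text
t: 5.58
tcp_pos: [0.5137, -0.0182, 0.185]
tcp_rot: [-179.7, 29.9, -178.1]
force: [10.1, 2.9, -7.0]
finger_gap: 0.0081
gripper_force: 58.9
```

Emit:
{"fn": "send_rows", "kwargs": {"plan": [[[0,0,-0.02],[0,0,-5.1]],[[0,0,-0.02],[0,0,-5.1]],[[0,0,-0.02],[0,0,-5.1]],[[0,0,-0.02],[0,0,-5.1]],[[0,0,-0.02],[0,0,-5.1]],[[0,0,-0.02],[0,0,-5.1]],[[0,0,-0.02],[0,0,-5.1]],[[0,0,0],[0,0,-5.1]]]}}

```text
t: 6.25
tcp_pos: [0.5129, -0.0181, 0.1861]
tcp_rot: [-159.2, 22.0, -133.3]
force: [9.9, 3.3, -5.9]
finger_gap: 0.0077
gripper_force: 58.8
```

```bash
python3 - <<'E'
from h import *
from cell import read_state
s=read_state(); T=pose(s);print(s["joints"].round(1),s["force"],s["ft_torque"],s["finger_gap"])
for a in (8,131): print((Ro.from_matrix(T[:3,:3]).inv()*tool(30,a)).as_rotvec(degrees=True))
E
```

```text
[ -20.5   -7.9  126.7   19.    34.6 -166.3] [ 9.87932609  3.30407591 -5.94087259] [ 0.78860337 -0.90878069  0.37619094] 0.00770129054448244
[ -1.06101528   0.22097492 121.81235558]
[-0.57581074 -0.67982208 -1.18472628]
```

Emit:
{"fn": "send_rows", "kwargs": {"plan": [[[0,0,0],[0,0,0]],[[0,0,0],[0,0,0]],[[0,0,0],[0,0,0]],[[0,0,-0.8],[0,0,0]],[[0,0,-1.6],[0,0,0]],[[0,0,-2.0],[0,0,0]],[[0,0,-2.0],[0,0,0]],[[0,0,-2.0],[0,0,0]]], "gripper": 110}}

```text
t: 6.92
tcp_pos: [0.47, -0.0193, 0.2595]
tcp_rot: [-159.4, 21.9, -133.6]
force: [0.9, 0.3, 0.3]
finger_gap: 0.0486
gripper_force: 0.0
```

```bash
python3 - <<'E'
from h import *
from cell import read_state, imaging
s=read_state(); print(s["joints"].round(1))
f=wristframe(s,imaging.grab_frame("wrist")); im=f["pixels"][:,:,::-1].copy()
for X in (P(-.1445,0,.1351),P(-.149,0,.1429)): cv2.circle(im,tuple(int(v) for v in proj(f,X)),1,(0,0,255),-1)
cv2.imwrite("pics/w3.png",cv2.resize(im,(800,600)))
def tip(r,d,phi): 
    a=np.pi/6+phi; b=np.array([-np.sin(a),0,np.cos(a)]); n=np.array([np.cos(a),0,np.sin(a)]); return P(*(PIN+r*b+d*n))
R=tool(0,90); up=R.apply([0,0,1])
p,Rr=plan(tip(.085,.035,0)-up*.073-up*.06,R,8)
plan(tip(.085,.035,0)-up*.073,R,8,p,Rr)
E
```

```text
[ -23.2  -23.   129.3   16.2   47.4 -163.8]
[[[-0.95,-0.8,0.45],[-1.4,3.6,4.8]],[[-1.04,-0.72,0.36],[-1.4,3.6,4.8]],[[-1.11,-0.64,0.29],[-1.4,3.6,4.8]],[[-1.18,-0.54,0.19],[-1.4,3.6,4.8]],[[-1.24,-0.46,0.11],[-1.4,3.6,4.8]],[[-1.27,-0.34,0.02],[-1.4,3.6,4.8]],[[-1.29,-0.24,-0.07],[-1.4,3.6,4.8]],[[-1.3,-0.13,-0.16],[-1.4,3.6,4.8]]]
[[[0.0,0.0,0.75],[0.0,0.0,0.0]],[[-0.01,0.01,0.75],[0.0,0.0,0.0]],[[0.0,0.0,0.75],[0.0,0.0,0.0]],[[0.0,0.0,0.75],[0.0,0.0,0.0]],[[-0.01,0.01,0.75],[0.0,0.0,0.0]],[[0.0,0.0,0.75],[0.0,0.0,0.0]],[[0.0,0.0,0.75],[0.0,0.0,0.0]],[[-0.01,0.01,0.75],[0.0,0.0,0.0]]]
```

View pics/w3.png

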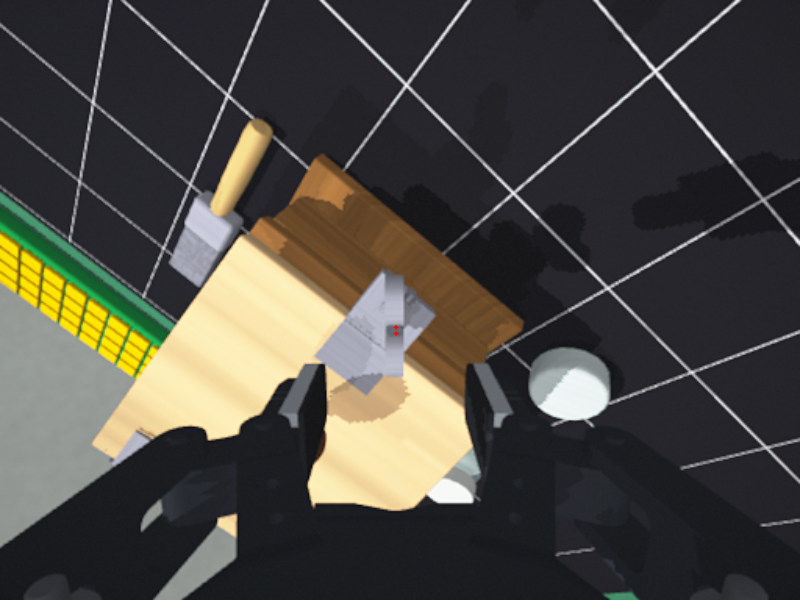

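Emit:
{"fn": "send_rows", "kwargs": {"plan": [[[-0.9,-0.8,0.4],[-1.4,3.6,4.8]],[[-1.0,-0.7,0.4],[-1.4,3.6,4.8]],[[-1.1,-0.6,0.3],[-1.4,3.6,4.8]],[[-1.2,-0.5,0.2],[-1.4,3.6,4.8]],[[-1.2,-0.5,0.1],[-1.4,3.6,4.8]],[[-1.3,-0.3,0],[-1.4,3.6,4.8]],[[-1.3,-0.2,-0.1],[-1.4,3.6,4.8]],[[-1.3,-0.1,-0.2],[-1.4,3.6,4.8]]], "gripper": 255}}

```text
t: 7.63
tcp_pos: [0.5739, -0.0136, 0.277]
tcp_rot: [-179.9, -0.7, -177.2]
force: [0.7, 0.1, 0.5]
finger_gap: -0.0001
gripper_force: 0.0
```

Emit:
{"fn": "send_rows", "kwargs": {"plan": [[[0,0,0],[0,0,0]],[[0,0,0],[0,0,0]],[[0,0,0],[0,0,0]],[[0,0,0],[0,0,0]],[[0,0,0],[0,0,0]],[[0,0,0],[0,0,0]],[[0,0,0],[0,0,0]],[[0,0,0],[0,0,0]]]}}

```text
t: 8.3
tcp_pos: [0.5729, -0.0139, 0.2778]
tcp_rot: [-179.8, -0.5, -177.0]
force: [0.6, -0.7, -0.3]
finger_gap: 0.0003
gripper_force: 0.0
```

```bash
cat >> h.py <<'E'
def tip(r,d,phi): 
    a=np.pi/6+phi; b=np.array([-np.sin(a),0,np.cos(a)]); n=np.array([np.cos(a),0,np.sin(a)]); return P(*(PIN+r*b+d*n))
E
python3 - <<'E'
from h import *
from cell import read_state
s=read_state(); print(s["joints"].round(1),s["tcp_pos"],s["tcp_rot"],s["finger_gap"])
R=tool(0,90); L=np.array([0,0,.073]); print(R.as_matrix().round(2))
p,Rr=plan(tip(.085,.035,0)-R.apply(L),R,8)
for phi in (0.,.2,.4,.6,.8,.95):
    print(phi); p,Rr=plan(tip(.085,.017,phi)-R.apply(L),R,8 if phi==0 else 4,p,Rr)
E
```

```text
[ -13.3   10.3   93.2   -0.3   77.  -106.3] [ 0.57294587 -0.01389539  0.27777697] [-179.84914483   -0.50096321 -176.95995402] 0.00028691055215609236
[[-1.   -0.05  0.  ]
 [-0.05  1.    0.  ]
 [-0.    0.   -1.  ]]
[[[-0.02,-0.02,0.7],[0.0,-0.1,0.0]],[[-0.02,-0.01,0.69],[0.0,-0.1,0.0]],[[-0.02,-0.02,0.7],[0.0,-0.1,0.0]],[[-0.02,-0.02,0.69],[0.0,-0.1,0.0]],[[-0.02,-0.02,0.7],[0.0,-0.1,0.0]],[[-0.01,-0.01,0.69],[0.0,-0.1,0.0]],[[-0.02,-0.02,0.7],[0.0,-0.1,0.0]],[[-0.01,-0.02,0.7],[0.0,-0.1,0.0]]]
0.0
[[[0.2,0.0,0.11],[0.0,0.0,0.0]],[[0.19,0.0,0.11],[0.0,0.0,0.0]],[[0.2,0.0,0.11],[0.0,0.0,0.0]],[[0.19,0.0,0.11],[0.0,0.0,0.0]],[[0.2,0.0,0.12],[0.0,0.0,0.0]],[[0.19,0.0,0.11],[0.0,0.0,0.0]],[[0.2,0.0,0.11],[0.0,0.0,0.0]],[[0.19,0.0,0.11],[0.0,0.0,0.0]]]
0.2
[[[0.4,0.0,0.18],[0.0,0.1,0.0]],[[0.39,0.0,0.17],[0.0,0.1,0.0]],[[0.4,0.01,0.18],[0.0,0.1,0.0]],[[0.39,0.0,0.18],[0.0,0.1,0.0]]]
0.4
[[[0.35,0.0,0.25],[0.0,0.0,0.0]],[[0.35,0.0,0.26],[0.0,0.0,0.0]],[[0.35,0.0,0.25],[0.0,0.0,0.0]],[[0.35,0.0,0.26],[0.0,0.0,0.0]]]
0.6
[[[0.29,0.0,0.32],[0.0,0.0,0.0]],[[0.3,0.0,0.32],[0.0,0.0,0.0]],[[0.29,0.0,0.31],[0.0,0.0,0.0]],[[0.29,0.0,0.32],[0.0,0.0,0.0]]]
0.8
[[[0.22,0.0,0.37],[0.0,0.0,0.0]],[[0.23,0.0,0.37],[0.0,0.0,0.0]],[[0.22,0.01,0.37],[0.0,0.0,0.0]],[[0.23,0.0,0.37],[0.0,0.0,0.0]]]
0.95
[[[0.12,0.0,0.3],[0.0,0.0,0.0]],[[0.11,0.0,0.31],[0.0,0.0,0.0]],[[0.12,0.0,0.3],[0.0,0.0,0.0]],[[0.12,0.0,0.31],[0.0,0.0,0.0]]]
```

Emit:
{"fn": "send_rows", "kwargs": {"plan": [[[0,0,0.7],[0,0,0]],[[0,0,0.7],[0,0,0]],[[0,0,0.7],[0,0,0]],[[0,0,0.7],[0,0,0]],[[0,0,0.7],[0,0,0]],[[0,0,0.7],[0,0,0]],[[0,0,0.7],[0,0,0]],[[0,0,0.7],[0,0,0]]]}}

```text
t: 8.97
tcp_pos: [0.5726, -0.0141, 0.2207]
tcp_rot: [-179.9, -0.5, -177.0]
force: [-0.2, -0.3, -0.2]
finger_gap: 0.0
gripper_force: 0.0
```

Emit:
{"fn": "send_rows", "kwargs": {"plan": [[[0.2,0,0.1],[0,0,0]],[[0.2,0,0.1],[0,0,0]],[[0.2,0,0.1],[0,0,0]],[[0.2,0,0.1],[0,0,0]],[[0.2,0,0.1],[0,0,0]],[[0.2,0,0.1],[0,0,0]],[[0.2,0,0.1],[0,0,0]],[[0.2,0,0.2],[0,0,0]]]}}

```text
t: 9.63
tcp_pos: [0.5568, -0.0152, 0.2132]
tcp_rot: [-179.8, -0.5, -177.0]
force: [0.6, -1.2, 2.1]
finger_gap: 0.0002
gripper_force: 0.9
```

Emit:
{"fn": "send_rows", "kwargs": {"plan": [[[0.4,0,0.2],[0,0,0]],[[0.4,0,0.2],[0,0,0]],[[0.4,0,0.15],[0,0,0]],[[0.4,0,0.15],[0,0,0]],[[0.35,0,0.25],[0,0,0]],[[0.35,0,0.25],[0,0,0]],[[0.35,0,0.25],[0,0,0]],[[0.35,0,0.25],[0,0,0]]]}}

```text
t: 10.3
tcp_pos: [0.5261, -0.0165, 0.1956]
tcp_rot: [-179.9, -0.5, -177.0]
force: [1.8, -0.5, -0.4]
finger_gap: 0.0
gripper_force: 0.5
```

Low force, contact present; continue the arc.

Emit:
{"fn": "send_rows", "kwargs": {"plan": [[[0.3,0,0.3],[0,0,0]],[[0.3,0,0.3],[0,0,0]],[[0.3,0,0.3],[0,0,0]],[[0.3,0,0.35],[0,0,0]],[[0.2,0,0.35],[0,0,0]],[[0.2,0,0.4],[0,0,0]],[[0.2,0,0.35],[0,0,0]],[[0.2,0,0.4],[0,0,0]]]}}

```text
t: 10.97
tcp_pos: [0.5061, -0.0177, 0.1683]
tcp_rot: [-179.9, -0.5, -177.0]
force: [0.5, -0.7, 0.9]
finger_gap: -0.0001
gripper_force: 0.4
```

Emit:
{"fn": "send_rows", "kwargs": {"plan": [[[0.1,0,0.3],[0,0,0]],[[0.1,0,0.3],[0,0,0]],[[0.1,0,0.3],[0,0,0]],[[0.1,0,0.3],[0,0,0]],[[0,0,0],[0,0,0]],[[0,0,0],[0,0,0]],[[0,0,0],[0,0,0]],[[0,0,0],[0,0,0]]]}}

```text
t: 11.63
tcp_pos: [0.5023, -0.0179, 0.1568]
tcp_rot: [-179.9, -0.5, -177.0]
force: [-0.5, 0.5, 0.4]
finger_gap: 0.0
gripper_force: 0.0
```

```bash
python3 - <<'E'
from h import *
from cell import read_state, imaging
s=read_state(); print(s["joints"].round(1),s["tcp_pos"],s["force"])
g=[]
for n,sl in (("scene",np.s_[150:270,190:310]),("top",np.s_[110:260,190:330])):
    f=imaging.grab_frame(n); im=f["pixels"][:,:,::-1].copy()
    u=lambda a:tuple(int(v) for v in proj(f,P(*(PIN+.098*np.array([-np.sin(a),0,np.cos(a)])))))
    cv2.circle(im,u(np.pi/6+.9),1,(0,0,255),-1)
    g.append(cv2.resize(im[sl],(400,400),interpolation=cv2.INTER_CUBIC))
cv2.imwrite("pics/b.png",np.hstack(g))
E
```

```text
[ -15.7    8.5  110.    -0.3   61.9 -108.6] [ 0.50230572 -0.0179452   0.15682847] [-0.47221847  0.50268425  0.41160616]
```

View pics/b.png

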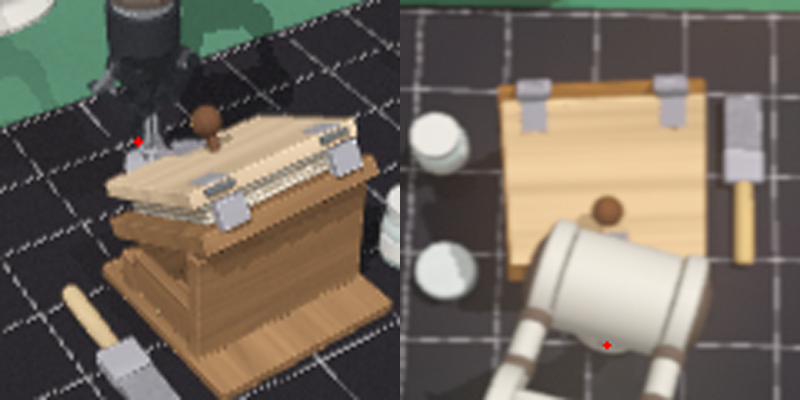

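Emit:
{"fn": "send_rows", "kwargs": {"plan": [[[0,0,-1.0],[0,0,0]],[[0,0,-2.0],[0,0,0]],[[0,0,-2.0],[0,0,0]],[[0,0,-2.0],[0,0,0]],[[0,0,-2.0],[0,0,0]],[[0,0,-2.0],[0,0,0]],[[0,0,-2.0],[0,0,0]],[[0,0,-1.0],[0,0,0]]], "gripper": 60}}

```text
t: 12.4
tcp_pos: [0.5044, -0.0178, 0.3004]
tcp_rot: [-179.8, -0.3, -177.0]
force: [0.1, -1.0, 0.6]
finger_gap: 0.0656
gripper_force: 0.0
```

```bash
python3 - <<'E'
from h import *
from cell import read_state, imaging
s=read_state(); print(s["joints"].round(1),s["tcp_pos"],s["force"],s["finger_gap"])
f=wristframe(s,imaging.grab_frame("wrist")); im=f["pixels"][:,:,::-1].copy()
for ph in (0,.5,.7,.9,1.1):
    a=np.pi/6+ph; X=P(*(PIN+.098*np.array([-np.sin(a),0,np.cos(a)]))); cv2.circle(im,tuple(int(v) for v in proj(f,X)),1,(0,0,255),-1)
cv2.imwrite("pics/w4.png",cv2.resize(im,(800,600)))
p,Rr=plan(P(*KN)+[0,0,.05],tool(0,90),8,grasp=True)
plan(P(*KN),tool(0,90),8,p,Rr,grasp=True)
E
```

```text
[ -15.6   -1.2  102.7   -0.3   78.6 -108.6] [ 0.50440055 -0.01775358  0.30039784] [ 0.09375336 -0.95796225  0.58491818] 0.06558055968980278
[[[-1.38,-0.01,0.23],[0.0,0.0,0.0]],[[-1.37,-0.02,0.24],[0.0,0.0,0.0]],[[-1.38,-0.01,0.23],[0.0,0.0,0.0]],[[-1.38,-0.01,0.24],[0.0,0.0,0.0]],[[-1.38,-0.02,0.23],[0.0,0.0,0.0]],[[-1.37,-0.01,0.23],[0.0,0.0,0.0]],[[-1.38,-0.02,0.24],[0.0,0.0,0.0]],[[-1.38,-0.01,0.23],[0.0,0.0,0.0]]]
[[[0.0,0.0,0.63],[0.0,0.0,0.0]],[[0.0,0.01,0.62],[0.0,0.0,0.0]],[[0.0,0.0,0.63],[0.0,0.0,0.0]],[[-0.01,0.0,0.62],[0.0,0.0,0.0]],[[0.0,0.01,0.63],[0.0,0.0,0.0]],[[0.0,0.0,0.62],[0.0,0.0,0.0]],[[0.0,0.0,0.63],[0.0,0.0,0.0]],[[0.0,0.0,0.62],[0.0,0.0,0.0]]]
```

View pics/w4.png

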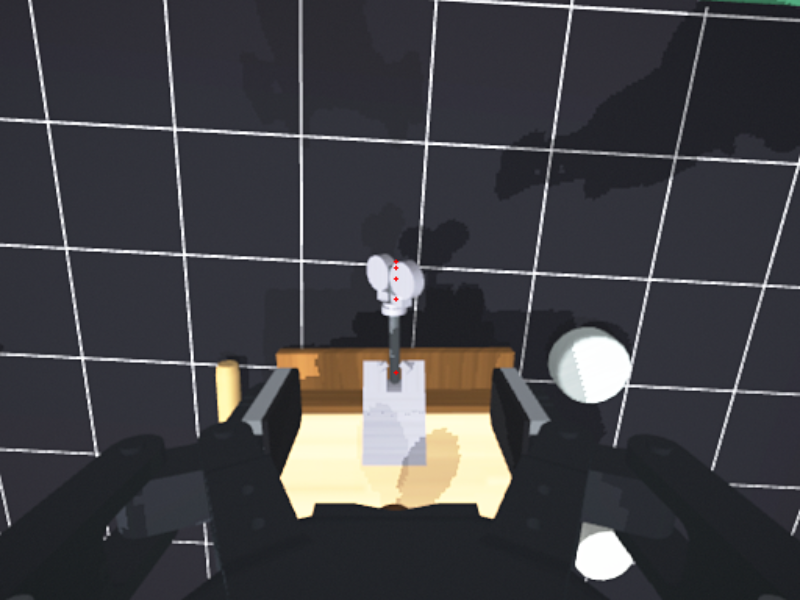

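```bash
python3 - <<'E'
from h import *
from cell import read_state, imaging
s=read_state(); f=wristframe(s,imaging.grab_frame("wrist"))
for ph in (.6,.7,.8,.9,1.0,1.1): 
    a=np.pi/6+ph; print(ph,[(proj(f,P(*(PIN+r*np.array([-np.sin(a),0,np.cos(a)]))))*1.5625).round(0)[1] for r in (.0643,.0693,.098)])
E
```

```text
0.6 [np.float64(325.0), np.float64(320.0), np.float64(287.0)]
0.7 [np.float64(319.0), np.float64(313.0), np.float64(278.0)]
0.8 [np.float64(314.0), np.float64(308.0), np.float64(271.0)]
0.9 [np.float64(310.0), np.float64(304.0), np.float64(266.0)]
1.0 [np.float64(307.0), np.float64(300.0), np.float64(262.0)]
1.1 [np.float64(305.0), np.float64(298.0), np.float64(260.0)]
```

Emit:
{"fn": "send_rows", "kwargs": {"plan": [[[-1.4,0,0.2],[0,0,0]],[[-1.4,0,0.2],[0,0,0]],[[-1.4,0,0.2],[0,0,0]],[[-1.4,0,0.2],[0,0,0]],[[-1.4,0,0.3],[0,0,0]],[[-1.4,0,0.2],[0,0,0]],[[-1.3,0,0.3],[0,0,0]],[[-1.3,-0.1,0.3],[0,0,0]]]}}

```text
t: 13.17
tcp_pos: [0.6131, -0.0125, 0.2746]
tcp_rot: [-179.9, -0.7, -177.0]
force: [-0.1, -0.4, -0.6]
finger_gap: 0.0652
gripper_force: 0.0
```

Emit:
{"fn": "send_rows", "kwargs": {"plan": [[[0,0,0],[0,0,0]],[[0,0,0],[0,0,0]],[[0,0,0],[0,0,0]],[[0,0,0],[0,0,0]],[[0,0,0],[0,0,0]],[[0,0,0],[0,0,0]],[[0,0,0],[0,0,0]],[[0,0,0],[0,0,0]]]}}

```text
t: 13.83
tcp_pos: [0.6131, -0.0128, 0.2769]
tcp_rot: [-179.9, -0.5, -177.0]
force: [0.3, -0.0, 0.0]
finger_gap: 0.0651
gripper_force: 0.0
```

```bash
python3 - <<'E'
from h import *
p,Rr=plan(P(*KN),tool(0,90),8,grasp=True)
E
```

```text
[[[-0.03,-0.01,0.56],[0.0,-0.1,0.0]],[[-0.03,0.0,0.55],[0.0,-0.1,0.0]],[[-0.02,-0.01,0.56],[0.0,-0.1,0.0]],[[-0.03,0.0,0.55],[0.0,-0.1,0.0]],[[-0.02,-0.01,0.56],[0.0,-0.1,0.0]],[[-0.03,0.0,0.55],[0.0,-0.1,0.0]],[[-0.02,-0.01,0.56],[0.0,-0.1,0.0]],[[-0.02,0.0,0.56],[0.0,-0.1,0.0]]]
```

Emit:
{"fn": "send_rows", "kwargs": {"plan": [[[0,0,0.56],[0,0,0]],[[0,0,0.56],[0,0,0]],[[-0.1,0,0.56],[0,0,0]],[[0,0,0.56],[0,0,0]],[[-0.1,0,0.56],[0,0,0]],[[0,0,0.56],[0,0,0]],[[0,0,0.56],[0,0,0]],[[0,0,0.5],[0,0,0]]]}}

```text
t: 14.5
tcp_pos: [0.6146, -0.0128, 0.2316]
tcp_rot: [-179.9, -0.6, -177.0]
force: [0.5, -0.4, -0.6]
finger_gap: 0.0648
gripper_force: 0.0
```

Emit:
{"fn": "send_rows", "kwargs": {"plan": [[[0,0,0],[0,0,0]],[[0,0,0],[0,0,0]],[[0,0,0],[0,0,0]],[[0,0,0],[0,0,0]],[[0,0,0],[0,0,0]],[[0,0,0],[0,0,0]],[[0,0,0],[0,0,0]],[[0,0,0],[0,0,0]]], "gripper": 255}}

```text
t: 15.17
tcp_pos: [0.6149, -0.0132, 0.233]
tcp_rot: [-179.8, -0.5, -177.0]
force: [-2.1, -3.2, 4.1]
finger_gap: 0.0295
gripper_force: 59.2
```

```bash
python3 - <<'E'
from h import *
from cell import read_state
s=read_state(); T=pose(s); p,R=T[:3,3],Ro.from_matrix(T[:3,:3]); print(p,s["force"],s["finger_gap"])
H=KN+[.1183,0,.0152]; v=KN-H
k0=P(*KN); 
for ph in np.arange(.13,1.06,.13):
    c,sn=np.cos(ph),np.sin(ph); w=np.array([c*v[0]+sn*v[2],0,-sn*v[0]+c*v[2]]); q=P(*(H+w)); print(round(ph,2))
    plan(T[:3,3]+q-k0,R,4,p,R); p=T[:3,3]+q-k0
E
```

```text
[ 0.61489062 -0.01322428  0.23298966] [-2.10470365 -3.20715816  4.06678434] 0.029475275269487868
0.13
[[[0.03,0.0,-0.39],[0.0,0.0,0.0]],[[0.03,0.0,-0.38],[0.0,0.0,0.0]],[[0.02,0.0,-0.39],[0.0,0.0,0.0]],[[0.03,-0.01,-0.39],[0.0,0.0,0.0]]]
0.26
[[[-0.02,0.0,-0.39],[0.0,0.0,0.0]],[[-0.03,0.0,-0.38],[0.0,0.0,0.0]],[[-0.02,0.0,-0.39],[0.0,0.0,0.0]],[[-0.02,-0.01,-0.39],[0.0,0.0,0.0]]]
0.39
[[[-0.07,0.0,-0.38],[0.0,0.0,0.0]],[[-0.08,0.0,-0.38],[0.0,0.0,0.0]],[[-0.07,0.0,-0.38],[0.0,0.0,0.0]],[[-0.07,-0.01,-0.38],[0.0,0.0,0.0]]]
0.52
[[[-0.12,0.0,-0.37],[0.0,0.0,0.0]],[[-0.12,0.0,-0.37],[0.0,0.0,0.0]],[[-0.12,0.0,-0.36],[0.0,0.0,0.0]],[[-0.13,-0.01,-0.37],[0.0,0.0,0.0]]]
0.65
[[[-0.17,0.0,-0.35],[0.0,0.0,0.0]],[[-0.17,0.0,-0.35],[0.0,0.0,0.0]],[[-0.16,0.0,-0.35],[0.0,0.0,0.0]],[[-0.17,-0.01,-0.35],[0.0,0.0,0.0]]]
0.78
[[[-0.21,0.0,-0.32],[0.0,0.0,0.0]],[[-0.21,0.0,-0.33],[0.0,0.0,0.0]],[[-0.22,0.0,-0.32],[0.0,0.0,0.0]],[[-0.21,0.0,-0.33],[0.0,0.0,0.0]]]
0.91
[[[-0.25,0.0,-0.29],[0.0,0.0,0.0]],[[-0.25,0.0,-0.3],[0.0,0.0,0.0]],[[-0.26,0.0,-0.29],[0.0,0.0,0.0]],[[-0.25,0.0,-0.3],[0.0,0.0,0.0]]]
1.04
[[[-0.29,0.0,-0.26],[0.0,0.0,0.0]],[[-0.29,0.0,-0.26],[0.0,0.0,0.0]],[[-0.28,0.0,-0.26],[0.0,0.0,0.0]],[[-0.29,0.0,-0.26],[0.0,0.0,0.0]]]
```

Emit:
{"fn": "send_rows", "kwargs": {"plan": [[[0,0,-0.4],[0,0,0]],[[0,0,-0.4],[0,0,0]],[[0.05,0,-0.4],[0,0,0]],[[0.05,0,-0.35],[0,0,0]],[[0,0,-0.4],[0,0,0]],[[0,0,-0.4],[0,0,0]],[[-0.05,0,-0.4],[0,0,0]],[[-0.05,0,-0.35],[0,0,0]]]}}

```text
t: 15.83
tcp_pos: [0.6141, -0.0132, 0.2612]
tcp_rot: [-179.8, -0.8, -177.0]
force: [1.3, -5.4, -9.6]
finger_gap: 0.0292
gripper_force: 59.8
```

Emit:
{"fn": "send_rows", "kwargs": {"plan": [[[-0.05,0,-0.4],[0,0,0]],[[-0.1,0,-0.35],[0,0,0]],[[-0.05,0,-0.4],[0,0,0]],[[-0.1,0,-0.35],[0,0,0]],[[-0.1,0,-0.4],[0,0,0]],[[-0.1,0,-0.35],[0,0,0]],[[-0.15,0,-0.35],[0,0,0]],[[-0.15,0,-0.35],[0,0,0]]]}}

```text
t: 16.5
tcp_pos: [0.6243, -0.0127, 0.2907]
tcp_rot: [-179.8, -0.4, -177.0]
force: [9.6, -5.7, -10.2]
finger_gap: 0.0288
gripper_force: 60.2
```

Emit:
{"fn": "send_rows", "kwargs": {"plan": [[[-0.15,0,-0.35],[0,0,0]],[[-0.2,0,-0.35],[0,0,0]],[[-0.15,0,-0.35],[0,0,0]],[[-0.2,0,-0.35],[0,0,0]],[[-0.2,0,-0.35],[0,0,0]],[[-0.2,0,-0.3],[0,0,0]],[[-0.2,0,-0.35],[0,0,0]],[[-0.2,0,-0.3],[0,0,0]]]}}

```text
t: 17.17
tcp_pos: [0.6398, -0.0119, 0.3163]
tcp_rot: [-179.9, -0.4, -177.1]
force: [13.9, -4.9, -16.6]
finger_gap: 0.0287
gripper_force: 61.1
```

Emit:
{"fn": "send_rows", "kwargs": {"plan": [[[-0.25,0,-0.3],[0,0,0]],[[-0.25,0,-0.3],[0,0,0]],[[-0.25,0,-0.3],[0,0,0]],[[-0.25,0,-0.3],[0,0,0]],[[-0.3,0,-0.25],[0,0,0]],[[-0.3,0,-0.25],[0,0,0]],[[-0.3,0,-0.25],[0,0,0]],[[-0.3,0,-0.25],[0,0,0]]]}}

```text
t: 17.83
tcp_pos: [0.6613, -0.0107, 0.3351]
tcp_rot: [-179.9, -0.7, -177.1]
force: [10.2, -4.2, -22.1]
finger_gap: 0.0262
gripper_force: 60.1
```

```bash
python3 - <<'E'
from h import *
from cell import read_state
s=read_state(); g=s["tcp_pos"]-[0,0,.054]; H=P(*(KN+[.1183,0,.0152])); d=g-H
print(g,H,np.hypot(d[0],d[2]),np.arctan2(d[2],-d[0])+np.arctan2(15.2,118.3),s["force"])
E
```

```text
[ 0.66133747 -0.01066062  0.28106853] [ 0.73313573 -0.00704544  0.1936    ] 0.11316242070682092 1.0112593471502964 [ 10.22276642  -4.23090122 -22.12868209]
```

Emit:
{"fn": "send_rows", "kwargs": {"plan": [[[0,0,0],[0,0,0]],[[0,0,0],[0,0,0]],[[0,0,0],[0,0,0]],[[0,0,0],[0,0,0]],[[0,0,0],[0,0,0]],[[0,0,-0.5],[0,0,0]],[[0,0,-1.0],[0,0,0]],[[0,0,-1.0],[0,0,0]]], "gripper": 60}}

```text
t: 18.5
tcp_pos: [0.6608, -0.0099, 0.3676]
tcp_rot: [-179.9, -0.5, -177.0]
force: [0.7, 0.0, 0.6]
finger_gap: 0.0651
gripper_force: 0.0
```

Emit:
{"fn": "send_rows", "kwargs": {"plan": [[[0,0,-2.0],[0,0,0]],[[0,0,-2.0],[0,0,0]],[[1.0,0,-2.0],[0,0,0]],[[2.0,0,-1.0],[0,0,0]],[[3.0,0,0],[0,0,0]],[[3.0,0,0],[0,0,0]],[[3.0,0,0],[0,0,0]],[[2.0,0,0],[0,0,0]]]}}

```text
t: 19.17
tcp_pos: [0.5199, -0.0171, 0.4398]
tcp_rot: [-179.8, -0.4, -177.0]
force: [-0.3, -0.1, -0.3]
finger_gap: 0.0655
gripper_force: 0.0
```

```bash
python3 - <<'E'
from h import *
from cell import read_state, imaging
s=read_state(); print(s["tcp_pos"],s["force"])
f=wristframe(s,imaging.grab_frame("wrist")); w=f["pixels"][:,:,::-1].copy()
H=KN+[.1183,0,.0152]; v=KN-H
def kn(ph): c,sn=np.cos(ph),np.sin(ph); return P(*(H+[c*v[0]+sn*v[2],0,-sn*v[0]+c*v[2]]))
def be(ph): a=np.pi/6+ph; return P(*(PIN+.098*np.array([-np.sin(a),0,np.cos(a)])))
f2=imaging.grab_frame("scene"); sc=f2["pixels"][:,:,::-1].copy()
for ff,im in((f,w),(f2,sc)):
    for ph in (.7,.9,1.1): cv2.circle(im,tuple(int(x) for x in proj(ff,be(ph))),1,(0,0,255),-1)
    for ph in (.82,1.0): cv2.circle(im,tuple(int(x) for x in proj(ff,kn(ph))),1,(0,255,0),-1)
cv2.imwrite("pics/e.png",np.hstack([cv2.resize(w,(400,300)),cv2.resize(sc[130:280,180:380],(400,300),interpolation=cv2.INTER_CUBIC)]))
E
```

```text
[ 0.51985779 -0.01713004  0.4398241 ] [-0.26668214 -0.13939856 -0.28166363]
```

View pics/e.png

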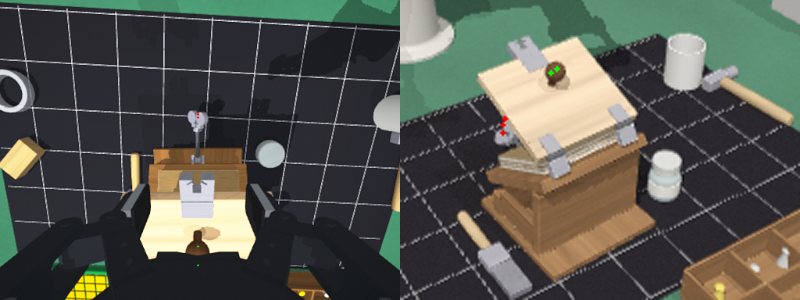

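```bash
python3 - <<'E'
from h import *
from cell import imaging
f=imaging.grab_frame("scene"); p=f["pixels"].astype(int)
u0,v0=180+155//2,130+72//2; m=np.zeros(p.shape[:2],np.uint8); sl=np.s_[v0-10:v0+11,u0-10:u0+11]
m[sl]=((p[...,0]>p[...,2]*1.5+5)&(p.sum(-1)<330))[sl]
k,l,st,ce=cv2.connectedComponentsWithStats(m); i=1+st[1:,4].argmax(); print(st[i],ce[i])
H=KN+[.1183,0,.0152]; v=KN-H
for ph in (.7,.8,.9,1.0,1.1):
    c,sn=np.cos(ph),np.sin(ph); print(ph,proj(f,P(*(H+[c*v[0]+sn*v[2],0,-sn*v[0]+c*v[2]]))).round(1))
E
```

```text
[253 161  10  12  85] [256.98823529 166.17647059]
0.7 [254.4 168.2]
0.8 [255.7 166.6]
0.9 [257.2 165.4]
1.0 [258.9 164.4]
1.1 [260.7 163.8]
```

Emit:
{"fn": "send_rows", "kwargs": {"plan": [[[-1.2,0,0],[0,0,0]],[[-1.5,0,0],[0,0,0]],[[-1.5,0,0],[0,0,0]],[[-1.5,0,0],[0,0,0]],[[-1.5,0,0],[0,0,0]],[[-1.3,0,0],[0,0,0]],[[0,0,0],[0,0,0]],[[0,0,0],[0,0,0]]], "gripper": 255}}

```text
t: 19.98
tcp_pos: [0.6074, -0.0127, 0.4369]
tcp_rot: [-179.9, -0.5, -176.9]
force: [-0.1, -1.0, 0.5]
finger_gap: -0.0003
gripper_force: 0.0
```

Emit:
{"fn": "send_rows", "kwargs": {"plan": [[[0,0,1.0],[0,0,0]],[[0,0,1.2],[0,0,0]],[[0,0,1.2],[0,0,0]],[[0,0,1.2],[0,0,0]],[[0,0,1.2],[0,0,0]],[[0,0,1.2],[0,0,0]],[[0,0,1.0],[0,0,0]],[[0,0,0.4],[0,0,0]]]}}

```text
t: 20.65
tcp_pos: [0.6052, -0.0128, 0.3504]
tcp_rot: [-179.9, -0.7, -177.0]
force: [-0.3, 0.9, -0.8]
finger_gap: 0.0
gripper_force: 0.0
```

Clear of contact; push back and up to x ≈ 0.640.

Emit:
{"fn": "send_rows", "kwargs": {"plan": [[[-0.5,0,-0.1],[0,0,0]],[[-0.5,0,-0.1],[0,0,0]],[[-0.5,0,-0.1],[0,0,0]],[[-0.4,0,-0.1],[0,0,0]],[[-0.4,0,-0.2],[0,0,0]],[[-0.4,0,-0.2],[0,0,0]],[[-0.4,0,-0.2],[0,0,0]],[[-0.4,0,-0.2],[0,0,0]]]}}

```text
t: 21.32
tcp_pos: [0.6416, -0.0111, 0.3655]
tcp_rot: [-179.8, -0.5, -177.0]
force: [0.9, 0.4, 0.7]
finger_gap: 0.0001
gripper_force: 0.0
```

Emit:
{"fn": "send_rows", "kwargs": {"plan": [[[0,0,0],[0,0,0]],[[0,0,0],[0,0,0]],[[0.5,0,0],[0,0,0]],[[0.5,0,-1.0],[0,0,0]],[[0,0,-3.0],[0,0,0]],[[0,0,-3.0],[0,0,0]],[[2.0,0,-2.0],[0,0,0]],[[3.0,0,0],[0,0,0]]]}}

```text
t: 21.98
tcp_pos: [0.5827, -0.0143, 0.4612]
tcp_rot: [-179.7, -0.0, -176.9]
force: [0.0, 0.3, 0.8]
finger_gap: 0.0
gripper_force: 0.0
```

```bash
python3 - <<'E'
from h import *
from cell import imaging, read_state
s=read_state(); print(s["tcp_pos"],s["force"])
f=imaging.grab_frame("scene"); p=f["pixels"].astype(int)
m=np.zeros(p.shape[:2],np.uint8); sl=np.s_[150:180,247:275]
m[sl]=((p[...,0]>p[...,2]*1.5+5)&(p.sum(-1)<330))[sl]
k,l,st,ce=cv2.connectedComponentsWithStats(m); i=1+st[1:,4].argmax(); print(st[i],ce[i])
E
```

```text
[ 0.5826611  -0.01431882  0.46117306] [0.04970191 0.31560763 0.7882385 ]
[253 161  10  12  85] [256.98823529 166.17647059]
```

```bash
python3 - <<'E'
from h import *
from cell import imaging
F={n:dict(np.load(f"pics/{n}0.npz")) for n in("scene","top")}
print(proj(F["scene"],P(*KN)),"meas 251.7 186.9", proj(F["top"],P(*KN)),"meas 260.96 191.2")
H=KN+[.1183,0,.0152]; v=KN-H
f=imaging.grab_frame("top"); p=f["pixels"].astype(int)
for ph in (.8,.9,1.0,1.1):
    c,sn=np.cos(ph),np.sin(ph); q=proj(f,P(*(H+[c*v[0]+sn*v[2],0,-sn*v[0]+c*v[2]]))); print(ph,q.round(1))
q=q.astype(int); m=np.zeros(p.shape[:2],np.uint8); sl=np.s_[q[1]-20:q[1]+25,q[0]-15:q[0]+16]
m[sl]=((p[...,0]>p[...,2]*1.5+5)&(p.sum(-1)<300))[sl]
k,l,st,ce=cv2.connectedComponentsWithStats(m); print(st[1:],ce[1:])
E
```

```text
[251.18058311 186.09502794] meas 251.7 186.9 [261.8131731  189.43700181] meas 260.96 191.2
0.8 [262.3 171.8]
0.9 [262.3 167.7]
1.0 [262.3 163.4]
1.1 [262.2 158.8]
[] []
```

Emit:
{"fn": "send_rows", "kwargs": {"plan": [[[-0.8,0,0],[0,0,0]],[[-0.8,0,0.8],[0,0,0]],[[-0.9,0,1.8],[0,0,0]],[[0,0,2.0],[0,0,0]],[[0,0,2.0],[0,0,0]],[[0,0,2.0],[0,0,0]],[[0,0,1.5],[0,0,0]],[[0,0,0.5],[0,0,0]]]}}

```text
t: 22.75
tcp_pos: [0.6058, -0.0128, 0.3442]
tcp_rot: [-180.0, -0.9, -177.0]
force: [-0.1, 0.3, -1.2]
finger_gap: -0.0003
gripper_force: 0.0
```

Emit:
{"fn": "send_rows", "kwargs": {"plan": [[[0,0,0],[0,0,0]],[[0,0,0],[0,0,0]],[[0,0,0],[0,0,0]],[[0,0,0],[0,0,0]],[[0,0,0],[0,0,0]],[[0,0,0],[0,0,0]],[[0,0,0],[0,0,0]],[[0,0,0],[0,0,0]]]}}

```text
t: 23.42
tcp_pos: [0.6059, -0.013, 0.3493]
tcp_rot: [-179.9, -0.5, -177.0]
force: [-0.1, 0.8, -0.4]
finger_gap: -0.0
gripper_force: 0.0
```

Emit:
{"fn": "send_rows", "kwargs": {"plan": [[[-0.4,0,0],[0,0,0]],[[-0.4,0,0],[0,0,0]],[[-0.4,0,0],[0,0,0]],[[-0.4,0,0],[0,0,0]],[[-0.4,0,-0.1],[0,0,0]],[[-0.4,0,-0.2],[0,0,0]],[[-0.4,0,-0.2],[0,0,0]],[[-0.3,0,-0.2],[0,0,0]]]}}

```text
t: 24.08
tcp_pos: [0.6329, -0.0115, 0.3582]
tcp_rot: [-179.8, -1.3, -177.0]
force: [-29.1, -1.2, 20.8]
finger_gap: -0.0004
gripper_force: 16.9
```

```bash
cat > k.py <<'E'
from h import *
from cell import imaging, read_state
s=read_state(); print(s["tcp_pos"],s["force"])
f=imaging.grab_frame("scene"); p=f["pixels"].astype(int)
m=np.zeros(p.shape[:2],np.uint8); sl=np.s_[150:180,247:275]
m[sl]=((p[...,0]>p[...,2]*1.5+5)&(p.sum(-1)<330))[sl]
k,l,st,ce=cv2.connectedComponentsWithStats(m); i=1+st[1:,4].argmax(); print(st[i],ce[i])
cv2.imwrite("pics/k.png",cv2.resize(f["pixels"][110:280,170:370,::-1],(800,680),interpolation=cv2.INTER_CUBIC)[:600])
E
python3 k.py
```

```text
[ 0.6329336  -0.01153459  0.35820272] [-29.12957612  -1.20103834  20.75648109]
[254 160  10  12  87] [258.5862069  164.86206897]
```

Emit:
{"fn": "send_rows", "kwargs": {"plan": [[[0.5,0,0],[0,0,0]],[[1.0,0,0],[0,0,0]],[[1.0,0,-1.5],[0,0,0]],[[0,0,-3.0],[0,0,0]],[[0,0,-3.0],[0,0,0]],[[1.0,0,-2.0],[0,0,0]],[[3.0,0,0],[0,0,0]],[[3.0,0,0],[0,0,0]]]}}

```text
t: 24.8
tcp_pos: [0.5431, -0.0162, 0.4532]
tcp_rot: [-179.8, -0.4, -176.9]
force: [0.3, -0.5, 0.6]
finger_gap: -0.0004
gripper_force: 0.0
```

Emit:
{"fn": "send_rows", "kwargs": {"plan": [[[3.0,0,0],[0,0,0]],[[3.0,0,0],[0,0,0]],[[0,0,0],[0,0,0]],[[0,0,0],[0,0,0]],[[0,0,0],[0,0,0]],[[0,0,0],[0,0,0]],[[0,0,0],[0,0,0]],[[0,0,0],[0,0,0]]]}}

```text
t: 25.47
tcp_pos: [0.4836, -0.0193, 0.452]
tcp_rot: [-179.9, -0.6, -177.0]
force: [0.4, 0.1, 0.1]
finger_gap: -0.0005
gripper_force: 0.0
```

```bash
python3 k.py
```

```text
[ 0.48362563 -0.01929723  0.45196484] [0.42651801 0.07912554 0.14507691]
[255 160   9  11  83] [258.77108434 164.81927711]
```

View pics/k.png

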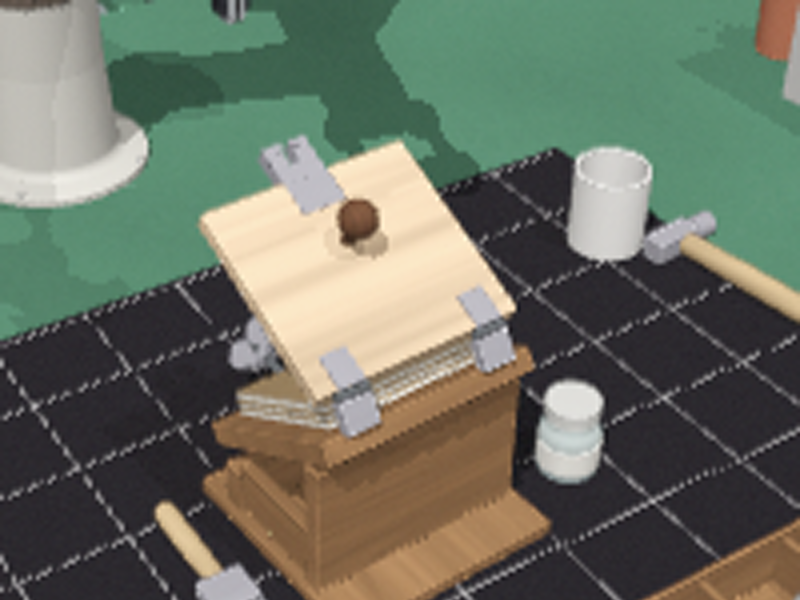

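The lid stands well open (knob at (357,218) in the crop, about 0.97 rad). The bolt lies out at the front (nut at about (250,345)), and the bystanders are where they were.

```bash
python3 -c "
from cell import ctrl
print(ctrl.hand_in())"
```

```text
the job is handed in; nothing more can be done
None
```

I opened the press and handed the job in at about 25 s: nut loosened to about 2.25 rad, eyebolt over at roughly 0.9 rad, lid open about 0.97 rad (56°), gripper clear and no bystander visibly moved; these angles are my estimates from camera and arm readings, and no verdict came back.

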